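Pack out the cam clamp with the spacer that fits and clamp the block

ROBOT

A 6-joint arm with a two-finger parallel gripper is mounted at the origin on a cart in front of the work surface, level with it; the furniture and walls round the work are solid. World frame = base frame: x ahead of the robot, y to its left, z up, the work surface at z = 0. Lengths are in m, angles in rad, forces in N, time in s.
With the tool pointing down it reaches from about 0.3 to 0.85 m from the base axis. Payload 4.2 kg.
Tool frame: the origin (TCP) lies between the finger pads; the fingertips stand 17 mm ahead of it and the grasp point (between the pads) lies 2 mm behind it (arm.tcp_to_tips is the distance from the TCP to the fingertips, in m); z points along the fingers, y is the line along which they close (so a half turn about z gives the same grasp; the last joint's range is limited). The gripper opens to 91 mm and grips with 3 to 60 N. Pads are 32 mm wide; open, the fingers measure 118 mm over their backs; the gripper's body (76 mm by 178 mm) begins 60 mm behind the grasp point.
Start: joints at [1.248, 0.32, 1.565, -0, 1.257, -0.02], TCP at [0.171, 0.549, 0.231] pointing down, gripper open.
Joint ranges: [-3.11, 3.11], [-0.84, 2.01], [0.21, 2.61], [-1.34, 4.49], [0.05, 2.63], [-2.56, 2.56]. Speed limits (rad/s): [2.57, 2.57, 3.14, 3.14, 3.14, 3.14].

INTERFACE

Orientations are given as a unit quaternion [w, x, y, z].
In Python, from bench import arm gives the robot as it stands.
- The arm moves only by the shell command python3 nudge.py 'ROWS' [FORCE]. ROWS is one flat JSON list of numbers that holds 1 to 8 rows one after another, with no inner brackets; each row has 7 numbers: dx, dy, dz in shares of 0.2 m (1.0 is 0.2 m), then a rotation vector rx, ry, rz in shares of 360 degrees (1.0 is 360 degrees), then the finger opening in m; each row shifts and turns the commanded pose from where the row before left it, along the tool's axes as they then stand; what a row does not reach is not made up. A row lasts 1/12 s, in which the tool goes at most 0.0417 m and 0.125 rad, less where a joint would pass 70% of its speed; a pose out of reach is approached as far as the arm can. The fingers move at their own pace and stop on an object; FORCE is the grip in N (left out, the last holds). Time passes only in rows, so rows that do not move let the fingers close. It prints the time, the measured TCP pose, the force, the opening and the grip force at its end. Input that does not fit is refused with a message, and nothing moves.
- arm.read_state(): the state, without advancing time (a new reading comes with each control period).
- arm.snapshot(name): name is "side" or "top"; returns the picture (480x640x3 uint8, red, green, blue); there is no depth.
- arm.calibration(name): a dict with "fx", "fy", "cx", "cy" (pixels), "cam_to_world" (4x4, takes a point from camera to world coordinates). Camera axes: x right, y down, z forward; pixel columns grow to the right and rows downward; lengths in m; the calibration is good to about 2 mm. A picture is of the moment at which its call begins. calibration takes no time and is no camera call.
- arm.job_done(): hands the job in; it is judged then, once.
The state is a dict: "clock": time; "joints": joint angles; "qvel": joint speeds; "effort": joint torques, N m; "position": TCP position; "ee_rot": TCP orientation; "contact_force": force on the tool from outside, world axes, zero at the start; "wrist_torque": the same for the moment, N m; "width": finger opening in m; "grip_force": force on a finger pad.
Only numpy, scipy, OpenCV 4.12 (cv2) and the standard library are available. Lean on these libraries where they do the work, as an engineer would, in place of code of your own. Each camera call takes 0.05 s, during which the arm holds its last target. There are 200 camera calls.

TASK

Clamp the steel block in the welding fixture, fully home and square against the fence; it lies loose a little way off it and has to be pushed home. The cam clamp's stroke is too short to reach the block, so find which of the three look-alike aluminium spacer blocks fits the gap left between the home block and the clamp's pad (as a rule the thickest that goes in), stand it foot down on the base plate there, centred in front of the pad, and then swing the cam lever all the way to its stop so that the pad grips it. Spacers not used are left standing on the table, and other things are left alone.

Things in the scene. Friction and masses are not known exactly. Their poses are not given: they have to be found in the camera images.
- fixture: dark steel base plate 190 x 340 x 10 mm, fixed on the table. Origin: centre of its underside; x along the short side (away from the robot), y along the long side, z up; plate top at z = 10 mm. At its left end a steel fence bar (160 mm along x, 22 mm above the plate) with its face at y = +122 mm; the cam clamp stands on its right half and pushes towards +y
- work_block: workpiece: loose flat steel block 60 x 146 x 28 mm, 1.2 kg, lying on the plate 3 to 8 mm off the fence and slightly askew; slides when pushed with some 5 to 15 N, e.g. on its near face on both sides of the clamp. Home, its origin is at y = +92 mm of the fixture. Origin: centre of the underside. Its own x is the fixture's y; its -x face, 30 mm from its origin, looks at the clamp's pad
- cam_clamp: short-stroke cam clamp bolted to the plate; how far from the fence varies. Axes as the fixture's. Origin: on the plate top, below the middle of the pad's face when the lever is open. Base 60 mm wide (x); a grey guide block (50 mm wide, 30 high, 38 to 94 mm behind the pad's face) carries the plunger in front and the lever on top (hub to 54 mm, knob to 101 mm above the plate)
- pad_spring: spring-backed steel pad on the plunger, 56 mm wide (x), 28 mm high, top edge bevelled. Origin: at plate-top height, middle of the pad's face; the gap that takes the spacer runs from here along the fixture's y to the near face of the block (21 to 33 mm once that is home). When it meets the spacer it presses with 27 N plus 6 N per mm of spring travel
- pad_face (a point): centre of the pad's face, 13.5 mm above the plate top
- cam_lever (a joint): lever angle, rad: 0 open (points to the fixture's -y), 1.4 closed at its stop (swung clockwise from above, towards the fixture's -x, the robot). The spiral cam pushes the pad 3.7 mm per rad, 5.2 mm in all: a spacer more than 5 mm thinner than the gap is not gripped, so take the thickest that goes in. Self-locking: it stays where left; 3 to 6 N at the knob
- lever_grip (a point): middle of the upright black knob at the lever's end: cylinder of 24 mm diameter, 46 mm high (top 23 mm above this point), fixed to the lever, 105 mm from the pivot
- lever_pivot (a point): point on the lever's upright axis, at the height of lever_grip; fixed to the clamp
- packer_a: one of three look-alike plain grey aluminium spacer blocks standing on the table: 80 mm long (x), 62 high (z), two drilled holes in the broad faces; lowest 5 mm taper in by 2 mm on each broad side as lead-in. They are 20, 24 and 28 mm thick (y, the way to grip them), unmarked, and which is which is not told: feel it between the fingers. 0.2 to 0.5 kg. Origin: centre of the underside
- packer_b: one of three look-alike plain grey aluminium spacer blocks standing on the table: 80 mm long (x), 62 high (z), two drilled holes in the broad faces; lowest 5 mm taper in by 2 mm on each broad side as lead-in. They are 20, 24 and 28 mm thick (y, the way to grip them), unmarked, and which is which is not told: feel it between the fingers. 0.2 to 0.5 kg. Origin: centre of the underside
- packer_c: one of three look-alike plain grey aluminium spacer blocks standing on the table: 80 mm long (x), 62 high (z), two drilled holes in the broad faces; lowest 5 mm taper in by 2 mm on each broad side as lead-in. They are 20, 24 and 28 mm thick (y, the way to grip them), unmarked, and which is which is not told: feel it between the fingers. 0.2 to 0.5 kg. Origin: centre of the underside
- stop_block: bystander: dark steel stop block with a U slot, 30 x 72 x 74 mm, standing on the table, to be left alone
- v_block: bystander: ground V-block, 55 x 45 x 36 mm, to be left alone
- weld_magnet: bystander: flat triangular red welding magnet, 70 x 99 x 15 mm, to be left alone
- chip_hammer: bystander: chipping hammer with a coiled-wire handle, 116 x 190 mm, to be left alone

How it is judged:
On the way:
1. with the block home, a spacer stands in the gap on the plate while the lever is still open (y of work_block in the frame of fixture between 0.0895 and 0.0945 m and angle between the y axis of work_block and the x axis of fixture, either way round below 0.02 rad and value of joint cam_lever below 0.4 rad and ((z of packer_a in the frame of fixture between 0.007 and 0.013 m and x of packer_a in the frame of fixture between -0.015 and 0.015 m and x of packer_a in the frame of work_block between -0.065 and -0.036 m and angle between packer_a's own z axis and vertical below 0.06 rad and angle between the x axis of packer_a and the x axis of fixture, either way round below 0.06 rad) or (z of packer_b in the frame of fixture between 0.007 and 0.013 m and x of packer_b in the frame of fixture between -0.015 and 0.015 m and x of packer_b in the frame of work_block between -0.065 and -0.036 m and angle between packer_b's own z axis and vertical below 0.06 rad and angle between the x axis of packer_b and the x axis of fixture, either way round below 0.06 rad) or (z of packer_c in the frame of fixture between 0.007 and 0.013 m and x of packer_c in the frame of fixture between -0.015 and 0.015 m and x of packer_c in the frame of work_block between -0.065 and -0.036 m and angle between packer_c's own z axis and vertical below 0.06 rad and angle between the x axis of packer_c and the x axis of fixture, either way round below 0.06 rad))), for 0.2 s.
At the end, for the whole second after the job is handed in: Lever within 0.08 rad of its stop; one spacer on the plate between block and pad, upright and square within 0.06 rad, within 15 mm of the pad's middle, pressed by the pad with over 8 N; block flat and square against the fence within 2.5 mm; the other two spacers upright on the table; all at rest (value of joint cam_lever above 1.32 rad and ((z of packer_a in the frame of fixture between 0.007 and 0.013 m and x of packer_a in the frame of fixture between -0.015 and 0.015 m and x of packer_a in the frame of work_block between -0.065 and -0.036 m and angle between packer_a's own z axis and vertical below 0.06 rad and angle between the x axis of packer_a and the x axis of fixture, either way round below 0.06 rad and contact force between packer_a and pad_spring above 8 N) or (z of packer_b in the frame of fixture between 0.007 and 0.013 m and x of packer_b in the frame of fixture between -0.015 and 0.015 m and x of packer_b in the frame of work_block between -0.065 and -0.036 m and angle between packer_b's own z axis and vertical below 0.06 rad and angle between the x axis of packer_b and the x axis of fixture, either way round below 0.06 rad and contact force between packer_b and pad_spring above 8 N) or (z of packer_c in the frame of fixture between 0.007 and 0.013 m and x of packer_c in the frame of fixture between -0.015 and 0.015 m and x of packer_c in the frame of work_block between -0.065 and -0.036 m and angle between packer_c's own z axis and vertical below 0.06 rad and angle between the x axis of packer_c and the x axis of fixture, either way round below 0.06 rad and contact force between packer_c and pad_spring above 8 N)) and ((z of packer_a in the frame of fixture between 0.007 and 0.013 m and x of packer_a in the frame of fixture between -0.015 and 0.015 m and x of packer_a in the frame of work_block between -0.065 and -0.036 m and angle between packer_a's own z axis and vertical below 0.06 rad and angle between the x axis of packer_a and the x axis of fixture, either way round below 0.06 rad and contact force between packer_a and pad_spring above 8 N) or (height (world z) of packer_a below 0.006 m and angle between packer_a's own z axis and vertical below 0.1 rad)) and ((z of packer_b in the frame of fixture between 0.007 and 0.013 m and x of packer_b in the frame of fixture between -0.015 and 0.015 m and x of packer_b in the frame of work_block between -0.065 and -0.036 m and angle between packer_b's own z axis and vertical below 0.06 rad and angle between the x axis of packer_b and the x axis of fixture, either way round below 0.06 rad and contact force between packer_b and pad_spring above 8 N) or (height (world z) of packer_b below 0.006 m and angle between packer_b's own z axis and vertical below 0.1 rad)) and ((z of packer_c in the frame of fixture between 0.007 and 0.013 m and x of packer_c in the frame of fixture between -0.015 and 0.015 m and x of packer_c in the frame of work_block between -0.065 and -0.036 m and angle between packer_c's own z axis and vertical below 0.06 rad and angle between the x axis of packer_c and the x axis of fixture, either way round below 0.06 rad and contact force between packer_c and pad_spring above 8 N) or (height (world z) of packer_c below 0.006 m and angle between packer_c's own z axis and vertical below 0.1 rad)) and y of work_block in the frame of fixture between 0.0895 and 0.0945 m and angle between the y axis of work_block and the x axis of fixture, either way round below 0.02 rad and x of work_block in the frame of fixture between -0.025 and 0.025 m and z of work_block in the frame of fixture below 0.013 m and angle between work_block's own z axis and vertical below 0.04 rad and velocity of joint cam_lever below 0.05 rad/s and linear speed of each of packer_a, packer_b, packer_c, work_block below 0.01 m/s); the robot touches nothing.
It fails at once if the work block is lifted or shoved away (more than 25 mm) (distance of work_block from where it was at the start of the episode above 0.025 m).
It fails at once if a bystander (stop block, V-block, welding magnet or chipping hammer) is moved more than 30 mm (distance of any of stop_block, v_block, weld_magnet, chip_hammer from where it was at the start of the episode above 0.03 m).
It also fails if it takes over 72 s, if anything falls off the work surface, if the arm or the gripper's body presses on something with over 40 N, if the wrist force passes 120 N, or if a joint passes its speed limit or range.

## Working session

There is one attempt and no reset: what is moved stays moved. The work goes in short steps, Python scripts to look and compute and a shell command to move; the robot and the scene stay as the last step left them, time stands still between calls to the robot, and variables do not carry over. Pictures are saved under pics/ and viewed, at most 10 in all, crops included, and the job is handed in when it is done.

```bash
ls; mkdir -p pics; python3 - <<'E'
from bench import arm
import cv2,numpy as np
np.set_printoptions(precision=4,suppress=True)
for n in("top","side"):
    cv2.imwrite(f"pics/{n}0.png",arm.snapshot(n)[:,:,::-1]);c=arm.calibration(n);print(n,c)
s=arm.read_state();print(s)
E
```

```text
bench.py
nudge.py
pics
top {'fx': 527.0578944922146, 'fy': 527.0578944922146, 'cx': 319.4128250939688, 'cy': 239.72601435662193, 'cam_to_world': array([[ 0.086 , -0.9731,  0.2136,  0.2847],
       [-0.9963, -0.0841,  0.018 , -0.0161],
       [ 0.0004, -0.2144, -0.9767,  1.4672],
       [ 0.    ,  0.    ,  0.    ,  1.    ]])}
side {'fx': 554.5606368473233, 'fy': 554.5606368473233, 'cx': 328.03972239833183, 'cy': 236.87484535324526, 'cam_to_world': array([[ 0.8642, -0.2832,  0.4159, -0.1221],
       [-0.5027, -0.4507,  0.7376, -1.252 ],
       [-0.0215, -0.8465, -0.5319,  0.985 ],
       [ 0.    ,  0.    ,  0.    ,  1.    ]])}
{'clock': 0.1, 'joints': array([ 1.248 ,  0.3202,  1.5655, -0.0001,  1.2574, -0.02  ]), 'qvel': array([-0.0001,  0.0005, -0.0038, -0.0003,  0.0009,  0.0005]), 'effort': array([  0.0004, -41.3336, -23.2507,   0.0729,   0.0421,  -0.    ]), 'position': array([0.1713, 0.5484, 0.2302]), 'ee_rot': array([-0.0001,  0.1508,  0.9886, -0.0008]), 'contact_force': array([0.6259, 0.1667, 0.0771]), 'wrist_torque': array([-0.0085,  0.0117, -0.0334]), 'grip_force': 0.0, 'width': 0.09122219940736574}
```

View pics/top0.png

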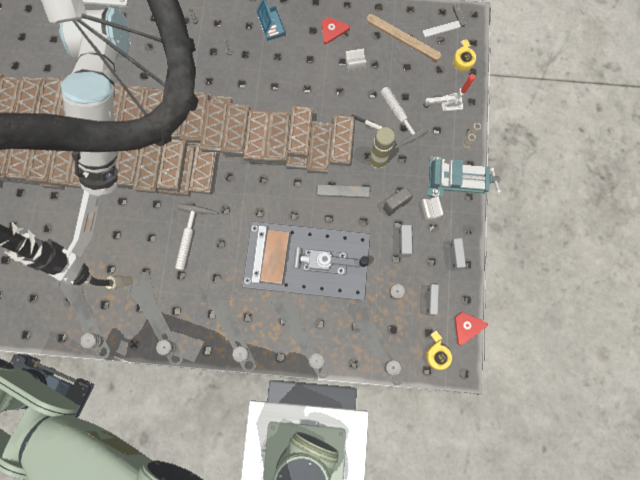

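View pics/side0.png

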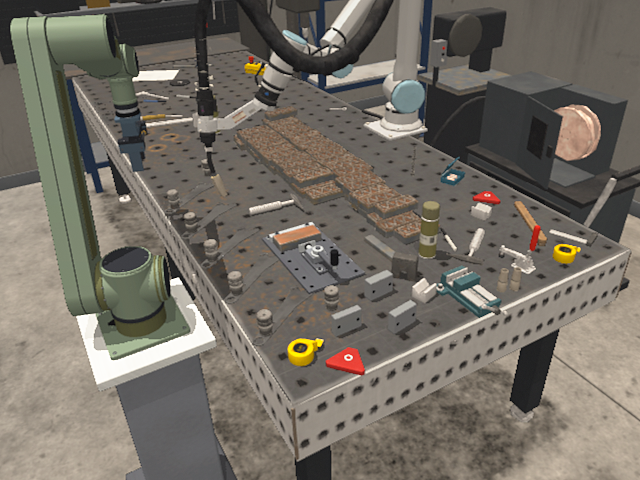

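The top view shows the fixture at about (307,262), with the block and fence at its left end and the lever knob at (366,261). The three spacers are near (406,239), (459,252) and (434,299). Next I'll enlarge crops of both views.

```bash
python3 - <<'E'
import cv2
a=cv2.imread("pics/top0.png");cv2.imwrite("pics/t1.png",cv2.resize(a[215:320,240:380],None,fx=5.5,fy=5.5,interpolation=cv2.INTER_CUBIC))
cv2.imwrite("pics/t2.png",cv2.resize(a[205:325,375:485],None,fx=5,fy=5,interpolation=cv2.INTER_CUBIC))
E
```

```text
(no output)
```

View pics/t1.png

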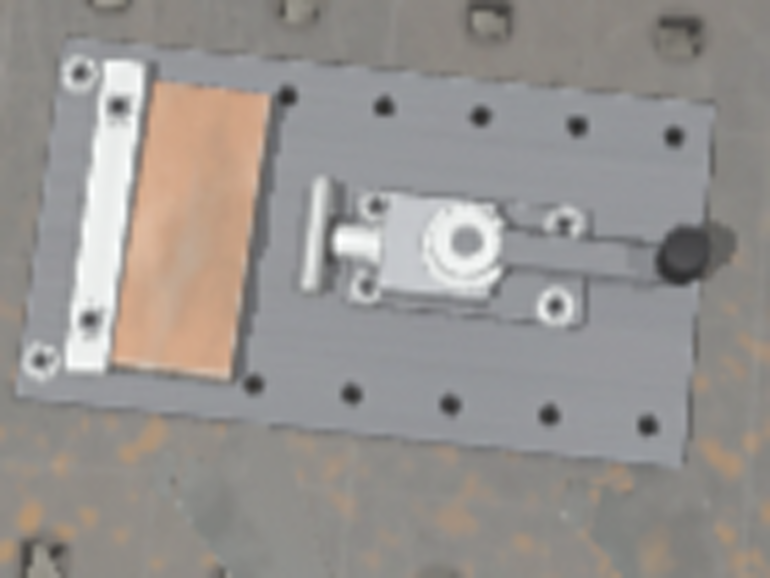

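View pics/t2.png

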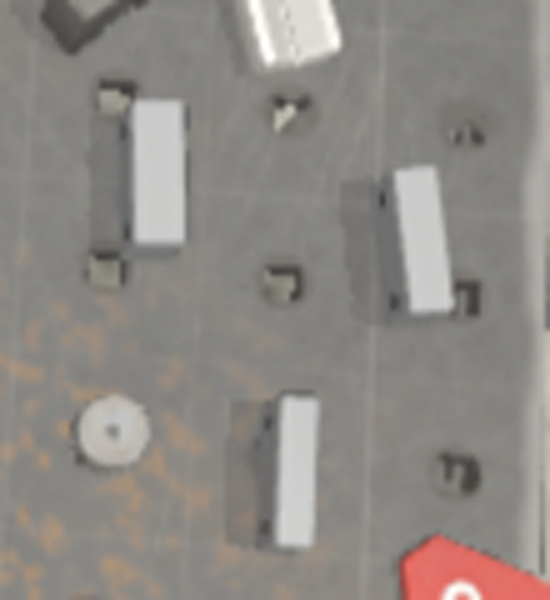

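Plate corners in crop t1 are at (68,38), (715,103), (684,466) and (18,395). Block corners are (153,83), (272,93), (232,380) and (112,366). The pad's top edge runs from (312,178) to (302,290), and the knob is at (683,250). In t2 the spacer tops appear about 51, 42 and 39 px wide.

```bash
cat > h.py <<'E'
import numpy as np
from bench import arm
from scipy.spatial.transform import Rotation as R
np.set_printoptions(precision=4,suppress=True)
def px2w(n,uv,z):
    c=arm.calibration(n);T=c["cam_to_world"]
    uv=np.atleast_2d(uv)
    d=np.c_[(uv[:,0]-c["cx"])/c["fx"],(uv[:,1]-c["cy"])/c["fy"],np.ones(len(uv))]@T[:3,:3].T
    return T[:3,3]+d*((z-T[2,3])/d[:,2])[:,None]
def t1(uv,z): return px2w("top",(np.array(uv)+.5)/5.5-.5+[240,215],z)
def t2(uv,z): return px2w("top",(np.array(uv)+.5)/5-.5+[375,205],z)
E
python3 - <<'E'
from h import *
P=t1([(68,38),(715,103),(684,466),(18,395)],.010)[:,:2]
L=np.linalg.norm
print("plate",P,[L(P[i]-P[(i+1)%4]) for i in range(4)])
c=P.mean(0);ey=(P[0]-P[1])+(P[3]-P[2]);ey/=L(ey);ex=(P[0]-P[3])+(P[1]-P[2]);ex/=L(ex)
ay=np.arctan2(-ey[0],ey[1]);ax=np.arctan2(ex[1],ex[0]);th=(ay*.65+ax*.35);print("c",c,ay,ax,th)
Rm=np.array([[np.cos(th),-np.sin(th)],[np.sin(th),np.cos(th)]])
f=lambda uv,z:(t1(uv,z)[:,:2]-c)@Rm
print("block",f([(153,83),(272,93),(232,380),(112,366)],.038))
print("fence",f([(145,62),(106,372)],.032))
print("pad",f([(312,178),(302,290)],.038),f([(333,180),(322,293)],.038))
print("knob",f([(683,250)],.111),"hub",f([(467,241)],.064))
for q in [[(133,100),(183,100),(184,244),(133,245)],[(394,168),(436,166),(453,310),(410,313)],[(280,395),(319,396),(308,548),(274,547)]]:
    w=t2(q,.062)[:,:2];e=w[0]+w[1]-w[2]-w[3]
    print("sp",w.mean(0),"ang x",np.arctan2(e[1],e[0]),"len",L(w[0]-w[3]),L(w[1]-w[2]),"thk",L(w[0]-w[1]),L(w[2]-w[3]))
s=arm.read_state();q=s["ee_rot"];print(R.from_quat([*q[1:],q[0]]).as_matrix())
E
```

```text
plate [[ 0.6399  0.207 ]
 [ 0.6343 -0.1295]
 [ 0.4461 -0.1263]
 [ 0.453   0.2111]] [np.float64(0.33659717750418416), np.float64(0.18814500852358523), np.float64(0.3374696752397089), np.float64(0.18700760764197683)]
c [0.5433 0.0406] -0.018498291761813397 -0.01948564391076433 -0.018843865013946224
block [[ 0.0679  0.1179]
 [ 0.069   0.0573]
 [-0.0782  0.0599]
 [-0.0775  0.1199]]
fence [[ 0.0797  0.1241]
 [-0.08    0.1233]]
pad [[ 0.0275  0.0321]
 [-0.0297  0.0306]] [[ 0.0276  0.0215]
 [-0.0302  0.0205]]
knob [[-0.0033 -0.1519]] hub [[-0.0011 -0.049 ]]
sp [ 0.6146 -0.2263] ang x 0.054145363213606634 len 0.08113837409044317 0.0805792564814682 thk 0.02747294395322205 0.027712115608658
sp [ 0.5898 -0.3715] ang x 0.14127203979099445 len 0.0802987998278345 0.07979653492284909 thk 0.023040598225416927 0.023369293205770417
sp [ 0.4577 -0.3073] ang x -0.01601341796094087 len 0.08122335652897984 0.08150676729135287 thk 0.020893556304593403 0.01799031776108705
[[-0.9545  0.2982 -0.0004]
 [ 0.2982  0.9545 -0.0015]
 [-0.     -0.0016 -1.    ]]
```

Sizes check: the plate measures 337x188 mm against 340x190, and the spacers read about 28, 24 and 20 mm (left, right, lower). The gap is about 30 mm, so the 28 mm spacer should fit. For the push I'll straddle the pad with the open fingers. First I'll turn the tool square to the fixture.

The manual's scale: shifts go in shares of 0.2 m and turns go in shares of 360 degrees. Converting my numbers, 0.12 rad / 6.2832 = 0.0191.

```bash
cat >> h.py <<'E'
th=-0.0188; C=np.array([.5433,.0406])
F=np.array([[np.cos(th),-np.sin(th)],[np.sin(th),np.cos(th)]])
def fw(x,y): return C+F@[x,y]
def pose():
    s=arm.read_state();q=s["ee_rot"];return s,s["position"],R.from_quat([*q[1:],q[0]])
def rem(xy,z,yaw):  # shift in tool axes AFTER the turn, and the turn (rotvec, tool axes)
    s,p,r=pose();c,n=np.cos(yaw),np.sin(yaw)
    T=R.from_matrix(np.c_[[n*-1,c,0],[c,n,0],[0,0,-1.]])
    print("shift(after turn)",T.inv().apply(np.r_[xy,z]-p),"shift now",r.inv().apply(np.r_[xy,z]-p),"turn",(r.inv()*T).as_rotvec())
    print("fix xy",F.T@(p[:2]-C),"z",p[2],"F fix",np.r_[F.T@s["contact_force"][:2],s["contact_force"][2]],"w",s["width"],"t",s["clock"])
E
python3 nudge.py '[0, 0, 0, 0, 0, 0.0191, 0.091, 0, 0, 0, 0, 0, 0.0191, 0.091, 0, 0, 0, 0, 0, 0.0191, 0.091, 0, 0, 0, 0, 0, 0.0191, 0.091, 0, 0, 0, 0, 0, 0.0191, 0.091, 0, 0, 0, 0, 0, 0.0191, 0.091, 0, 0, 0, 0, 0, 0.0191, 0.091, 0, 0, 0, 0, 0, 0.0191, 0.091]'
python3 nudge.py '[0, 0, 0, 0, 0, 0.0191, 0.091, 0, 0, 0, 0, 0, 0.0191, 0.091, 0, 0, 0, 0, 0, 0.0138, 0.091, 0, 0, 0, 0, 0, 0, 0.091]'
python3 -c "from h import *;rem(fw(-.001,.034),.231,th)"
```

```text
clock: 0.77
position: [0.1714, 0.5486, 0.2305]
ee_rot: [0.0, 0.593, 0.805, -0.001]
contact_force: [0.1, -0.3, -0.2]
width: 0.0908
grip_force: 0.0
clock: 1.1
position: [0.1714, 0.5486, 0.2305]
ee_rot: [0.0, 0.714, 0.7, -0.0]
contact_force: [-0.0, 0.6, -0.1]
width: 0.0911
grip_force: 0.0
shift(after turn) [-0.4669  0.3804 -0.0005] shift now [-0.4663  0.3811 -0.0002] turn [-0.0003  0.0009 -0.0016]
fix xy [-0.3814  0.5009] z 0.23047733387656347 F fix [-0.0297  0.6164 -0.1467] w 0.09105924695653575 t 1.1
```

To row units: -0.0292 m / 0.2 = -0.146, 0.0238 m / 0.2 = 0.119.

```bash

python3 nudge.py '[-0.146, 0.119, 0, 0, 0, 0, 0.091, -0.146, 0.119, 0, 0, 0, 0, 0.091, -0.146, 0.119, 0, 0, 0, 0, 0.091, -0.146, 0.119, 0, 0, 0, 0, 0.091, -0.146, 0.119, 0, 0, 0, 0, 0.091, -0.146, 0.119, 0, 0, 0, 0, 0.091, -0.146, 0.119, 0, 0, 0, 0, 0.091, -0.146, 0.119, 0, 0, 0, 0, 0.091]' | head -2
python3 nudge.py '[-0.146, 0.119, 0, 0, 0, 0, 0.091, -0.146, 0.119, 0, 0, 0, 0, 0.091, -0.146, 0.119, 0, 0, 0, 0, 0.091, -0.146, 0.119, 0, 0, 0, 0, 0.091, -0.146, 0.119, 0, 0, 0, 0, 0.091, -0.146, 0.119, 0, 0, 0, 0, 0.091, -0.146, 0.119, 0, 0, 0, 0, 0.091, -0.146, 0.119, 0, 0, 0, 0, 0.091]' | head -2
python3 nudge.py '[0, 0, 0, 0, 0, 0, 0.091, 0, 0, 0, 0, 0, 0, 0.091]' | head -2
python3 -c "from h import *;rem(fw(-.001,.034),.031,th)"
```

```text
clock: 1.77
position: [0.358, 0.31, 0.2309]
clock: 2.43
position: [0.544, 0.0727, 0.2308]
clock: 2.6
position: [0.5439, 0.073, 0.2302]
shift(after turn) [ 0.0016 -0.001   0.1992] shift now [ 0.0015 -0.0007  0.1992] turn [-0.0012 -0.0002 -0.0017]
fix xy [-0.      0.0324] z 0.2302476890654528 F fix [ 0.168   0.4326 -0.0614] w 0.09100410755363572 t 2.6
```

To row units: 0.035 m / 0.2 = 0.175, -0.001 m / 0.2 = -0.005.

```bash

python3 nudge.py '[0, -0.005, 0.175, 0, 0, 0, 0.091, 0, 0, 0.175, 0, 0, 0, 0.091, 0, 0, 0.175, 0, 0, 0, 0.091, 0, 0, 0.175, 0, 0, 0, 0.091, 0, 0, 0.125, 0, 0, 0, 0.091, 0, 0, 0.085, 0, 0, 0, 0.091, 0, 0, 0.075, 0, 0, 0, 0.091, 0, 0, 0, 0, 0, 0, 0.091]' | head -4
python3 -c "from h import *;rem(fw(-.001,.034),.033,th)"
python3 nudge.py '[0.015, 0, 0, 0, 0, 0, 0.091, 0.01, 0, 0, 0, 0, 0, 0.091, 0.01, 0, 0, 0, 0, 0, 0.091, 0.01, 0, 0, 0, 0, 0, 0.091]' | head -4
python3 -c "from h import *;rem(fw(-.001,.046),.033,th)"
```

```text
clock: 3.27
position: [0.5391, 0.0755, 0.0312]
ee_rot: [-0.002, 0.713, 0.701, -0.003]
contact_force: [-0.4, 0.4, 1.1]
shift(after turn) [-0.0008  0.0038 -0.0018] shift now [-0.0008  0.0038 -0.0019] turn [-0.007   0.0005  0.0027]
fix xy [-0.0048  0.0348] z 0.031158369732333102 F fix [-0.3624  0.4228  1.05  ] w 0.09131012839859161 t 3.2667
clock: 3.6
position: [0.5434, 0.0834, 0.0351]
ee_rot: [0.001, 0.713, 0.701, 0.001]
contact_force: [1.4, -5.5, 0.3]
shift(after turn) [ 0.0032 -0.0003  0.0021] shift now [ 0.0032 -0.0003  0.0021] turn [0.0028 0.0008 0.0007]
fix xy [-0.0007  0.0428] z 0.03511764950834312 F fix [ 1.5482 -5.5117  0.2715] w 0.09103878134543812 t 3.6
```

To row units: 0.001 m / 0.2 = 0.005.

```bash

for i in 1; do python3 nudge.py '[0.005, 0, 0, 0, 0, 0, 0.091, 0.005, 0, 0, 0, 0, 0, 0.091, 0.005, 0, 0, 0, 0, 0, 0.091, 0, 0, 0, 0, 0, 0, 0.091]' >/dev/null
python3 -c "from h import *;rem(fw(-.001,.046),.033,th);print(arm.read_state()['wrist_torque'])"
python3 nudge.py '[0.005, 0, 0, 0, 0, 0, 0.091, 0.005, 0, 0, 0, 0, 0, 0.091, 0, 0, 0, 0, 0, 0, 0.091]' >/dev/null
python3 -c "from h import *;rem(fw(-.001,.046),.033,th);print(arm.read_state()['wrist_torque'])"; done
```

```text
shift(after turn) [ 0.0015 -0.0002  0.0021] shift now [ 0.0015 -0.0002  0.0021] turn [0.0024 0.0026 0.0018]
fix xy [-0.0008  0.0445] z 0.03511942360268405 F fix [ 0.49   -8.5958  0.8382] w 0.09105391969506044 t 3.9333
[-1.5195 -0.1112  0.022 ]
shift(after turn) [ 0.0006 -0.0001  0.0021] shift now [ 0.0006 -0.0001  0.0021] turn [0.0021 0.0042 0.0017]
fix xy [-0.0009  0.0454] z 0.035121287764766286 F fix [  1.5676 -13.7085   2.7555] w 0.09096994760196006 t 4.1833
[-2.2012 -0.2417 -0.2481]
```

To row units: 0.001 m / 0.2 = 0.005.

```bash

python3 nudge.py '[0.005, 0, 0, 0, 0, 0, 0.091, 0.005, 0, 0, 0, 0, 0, 0.091, 0, 0, 0, 0, 0, 0, 0.091]' >/dev/null
python3 -c "from h import *;rem(fw(-.001,.046),.033,th);print(arm.read_state()['wrist_torque'])"
python3 nudge.py '[0.005, 0, 0, 0, 0, 0, 0.091, 0.005, 0, 0, 0, 0, 0, 0.091, 0, 0, 0, 0, 0, 0, 0.091]' >/dev/null
python3 -c "from h import *;rem(fw(-.001,.046),.033,th);print(arm.read_state()['wrist_torque'])"
```

```text
shift(after turn) [ 0.0004 -0.0001  0.0022] shift now [ 0.0005 -0.0001  0.0022] turn [0.0019 0.0071 0.002 ]
fix xy [-0.0009  0.0456] z 0.0351858636213571 F fix [  1.1558 -19.9484   2.6584] w 0.09126432346850664 t 4.4333
[-3.5054 -0.3867 -0.5309]
shift(after turn) [ 0.0004 -0.0001  0.0022] shift now [ 0.0004 -0.0001  0.0022] turn [0.0017 0.0101 0.0025]
fix xy [-0.0009  0.0456] z 0.03524688199853138 F fix [  1.3846 -28.3037   2.8666] w 0.09149444142077252 t 4.6833
[-4.8718 -0.4562 -0.7742]
```

The push stalled at y = 45.6 mm with 28 N, so the block face is at 61.6 mm, which is home. I'll back off, lift, and go to the 28 mm spacer.

To row units: -0.04 m / 0.2 = -0.2, -0.035 m / 0.2 = -0.175.

```bash

python3 nudge.py '[-0.04, 0, 0, 0, 0, 0, 0.091, -0.035, 0, 0, 0, 0, 0, 0.091, 0, 0, -0.1, 0, 0, 0, 0.091, 0, 0, -0.175, 0, 0, 0, 0.091, 0, 0, -0.2, 0, 0, 0, 0.091, 0, 0, -0.2, 0, 0, 0, 0.091, 0, 0, -0.2, 0, 0, 0, 0.091, 0, 0, -0.15, 0, 0, 0, 0.091]' |head -4
python3 nudge.py '[0, 0, 0, 0, 0, 0.0191, 0.091, 0, 0, 0, 0, 0, 0.0191, 0.091, 0, 0, 0, 0, 0, 0.0191, 0.091, 0, 0, 0, 0, 0, 0.0191, 0.091, 0, 0, 0, 0, 0, 0.0191, 0.091, 0, 0, 0, 0, 0, 0.0191, 0.091, 0, 0, 0, 0, 0, 0.0191, 0.091, 0, 0, 0, 0, 0, 0.0191, 0.091]' >/dev/null
python3 nudge.py '[0, 0, 0, 0, 0, 0.0191, 0.091, 0, 0, 0, 0, 0, 0.0191, 0.091, 0, 0, 0, 0, 0, 0.0191, 0.091, 0, 0, 0, 0, 0, 0.0191, 0.091, 0, 0, 0, 0, 0, 0.0092, 0.091, 0, 0, 0, 0, 0, 0, 0.091]' >/dev/null
python3 -c "from h import *;rem([.6146,-.2263],.17,.054-np.pi/2)"
```

```text
clock: 5.35
position: [0.5429, 0.0783, 0.2433]
ee_rot: [0.001, 0.714, 0.701, 0.002]
contact_force: [0.1, 0.6, -0.4]
shift(after turn) [0.0559 0.3079 0.0694] shift now [0.0559 0.3079 0.0691] turn [-0.001  -0.0007 -0.0004]
fix xy [-0.0018  0.0375] z 0.23942715752342217 F fix [ 0.1285 -0.1058  0.1709] w 0.09112864681433103 t 6.5167
```

To row units: 0.0385 m / 0.2 = 0.1925, 0.007 m / 0.2 = 0.035.

```bash

python3 nudge.py '[0.035, 0.1925, 0, 0, 0, 0, 0.091, 0.035, 0.1925, 0, 0, 0, 0, 0.091, 0.035, 0.1925, 0, 0, 0, 0, 0.091, 0.035, 0.1925, 0, 0, 0, 0, 0.091, 0.035, 0.1925, 0, 0, 0, 0, 0.091, 0.035, 0.1925, 0, 0, 0, 0, 0.091, 0.035, 0.1925, 0, 0, 0, 0, 0.091, 0.035, 0.1925, 0, 0, 0, 0, 0.091]' >/dev/null
python3 nudge.py '[0, 0, 0.15, 0, 0, 0, 0.091, 0, 0, 0.15, 0, 0, 0, 0.091, 0, 0, 0, 0, 0, 0, 0.091]' >/dev/null
python3 -c "from h import *;rem([.6146,-.2263],.05,.054-np.pi/2)"
```

```text
shift(after turn) [0.0031 0.0002 0.1228] shift now [0.0044 0.0009 0.1228] turn [-0.0057  0.0106  0.0003]
fix xy [ 0.0732 -0.2655] z 0.17281547169802725 F fix [ 0.8628  0.4073 -0.6265] w 0.09097551882451464 t 7.4333
```

To row units: 0.035 m / 0.2 = 0.175, 0.03 m / 0.2 = 0.15.

```bash

python3 nudge.py '[0.005, 0, 0.175, 0, 0, 0, 0.091, 0.005, 0, 0.175, 0, 0, 0, 0.091, 0, 0, 0.15, 0, 0, 0, 0.091, 0, 0, 0.075, 0, 0, 0, 0.091, 0, 0, 0.03, 0, 0, 0, 0.091, 0, 0, 0, 0, 0, 0, 0.091]' >/dev/null
python3 -c "from h import *;rem([.6146,-.2263],.05,.054-np.pi/2)"
python3 nudge.py '[0, 0, 0, 0, 0, 0, 0.05, 0, 0, 0, 0, 0, 0, 0.05, 0, 0, 0, 0, 0, 0, 0.035, 0, 0, 0, 0, 0, 0, 0.015, 0, 0, 0, 0, 0, 0, 0.01, 0, 0, 0, 0, 0, 0, 0.01, 0, 0, 0, 0, 0, 0, 0.01, 0, 0, 0, 0, 0, 0, 0.01]' 25
python3 -c "from h import *;rem([.6146,-.2263],.05,.054-np.pi/2)"
```

```text
shift(after turn) [-0.0023 -0.      0.0077] shift now [-0.0023 -0.      0.0077] turn [-0.0009  0.0011  0.0014]
fix xy [ 0.0786 -0.2654] z 0.05769089228806408 F fix [-0.0594  0.3474  0.644 ] w 0.09107346728012096 t 7.9333
clock: 8.6
position: [0.6168, -0.2269, 0.058]
ee_rot: [-0.0, 1.0, 0.027, 0.0]
contact_force: [-0.8, -0.5, 0.9]
width: 0.0408
grip_force: 0.0
shift(after turn) [-0.0022 -0.0007  0.008 ] shift now [-0.0022 -0.0007  0.008 ] turn [-0.0001 -0.     -0.0002]
fix xy [ 0.0786 -0.2661] z 0.057964062125272726 F fix [-0.7918 -0.5264  0.921 ] w 0.040783063929967035 t 8.6
```

To row units: 0.004 m / 0.2 = 0.02, -0.002 m / 0.2 = -0.01.

```bash

python3 nudge.py '[-0.01, 0, 0.02, 0, 0, 0, 0.041, 0, 0, 0.015, 0, 0, 0, 0.041, 0, 0, 0, 0, 0, 0, 0.01, 0, 0, 0, 0, 0, 0, 0.01, 0, 0, 0, 0, 0, 0, 0.01, 0, 0, 0, 0, 0, 0, 0.01]' 25
python3 -c "from h import *;rem([.6146,-.2263],.05,.054-np.pi/2)"
```

```text
clock: 9.1
position: [0.6147, -0.227, 0.0505]
ee_rot: [-0.0, 1.0, 0.027, -0.0]
contact_force: [0.2, -0.0, -2.8]
width: 0.0279
grip_force: 25.0
shift(after turn) [-0.     -0.0007  0.0005] shift now [-0.     -0.0007  0.0005] turn [-0.0003  0.0006 -0.0002]
fix xy [ 0.0764 -0.2662] z 0.05051340862729867 F fix [ 0.2328 -0.0057 -2.8353] w 0.027881087645903083 t 9.1
```

The opening reads 27.9 mm, so this is the 28 mm spacer. I'll lift it and carry it over the gap.

To row units: -0.035 m / 0.2 = -0.175, -0.03 m / 0.2 = -0.15, 0.073 rad / 6.2832 = 0.0116.

```bash

python3 nudge.py '[0, 0, -0.05, 0, 0, 0, 0.01, 0, 0, -0.15, 0, 0, 0, 0.01, 0, 0, -0.175, 0, 0, 0, 0.01, 0, 0, -0.175, 0, 0, 0, 0.01, 0, 0, -0.175, 0, 0, 0.0116, 0.01, 0, 0, 0, 0, 0, 0, 0.01, 0, 0, 0, 0, 0, 0, 0.01]' 40
python3 -c "from h import *;rem(fw(-.001,.047),.0605,th-np.pi/2)"
```

```text
clock: 9.68
position: [0.6158, -0.2274, 0.199]
ee_rot: [0.001, 1.0, -0.009, 0.003]
contact_force: [0.1, 0.5, -3.7]
width: 0.0277
grip_force: 40.0
shift(after turn) [-0.0785 -0.3135  0.1385] shift now [-0.0793 -0.3138  0.1375] turn [ 0.0019 -0.0053  0.0001]
fix xy [ 0.0775 -0.2665] z 0.19901822301407976 F fix [ 0.0671  0.4892 -3.7211] w 0.027681337683399178 t 9.6833
```

To row units: -0.0348 m / 0.2 = -0.174, -0.0088 m / 0.2 = -0.044.

```bash

python3 nudge.py '[-0.044, -0.174, 0, 0, 0, 0, 0.01, -0.044, -0.174, 0, 0, 0, 0, 0.01, -0.044, -0.174, 0, 0, 0, 0, 0.01, -0.044, -0.174, 0, 0, 0, 0, 0.01, -0.044, -0.174, 0, 0, 0, 0, 0.01, -0.044, -0.174, 0, 0, 0, 0, 0.01, -0.044, -0.174, 0, 0, 0, 0, 0.01, -0.044, -0.174, 0, 0, 0, 0, 0.01]' >/dev/null
python3 nudge.py '[-0.044, -0.174, 0, 0, 0, 0, 0.01, 0, 0, 0.15, 0, 0, 0, 0.01, 0, 0, 0.15, 0, 0, 0, 0.01, 0, 0, 0.1, 0, 0, 0, 0.01, 0, 0, 0.05, 0, 0, 0, 0.01, 0, 0, 0, 0, 0, 0, 0.01, 0, 0, 0, 0, 0, 0, 0.01]' >/dev/null
python3 - <<'E'
from h import *;import cv2
rem(fw(-.001,.047),.0605,th-np.pi/2)
a=arm.snapshot("side")[:,:,::-1];cv2.imwrite("pics/s1.png",cv2.resize(a[170:310,240:400],None,fx=4.2,fy=4.2,interpolation=cv2.INTER_CUBIC))
E
```

```text
shift(after turn) [ 0.0018 -0.0002  0.0449] shift now [ 0.0019 -0.0002  0.0449] turn [ 0.0002  0.0017 -0.0005]
fix xy [-0.0028  0.0468] z 0.10535734773723089 F fix [ 0.6239  0.6662 -2.4788] w 0.027682603973309353 t 10.9333
```

View pics/s1.png

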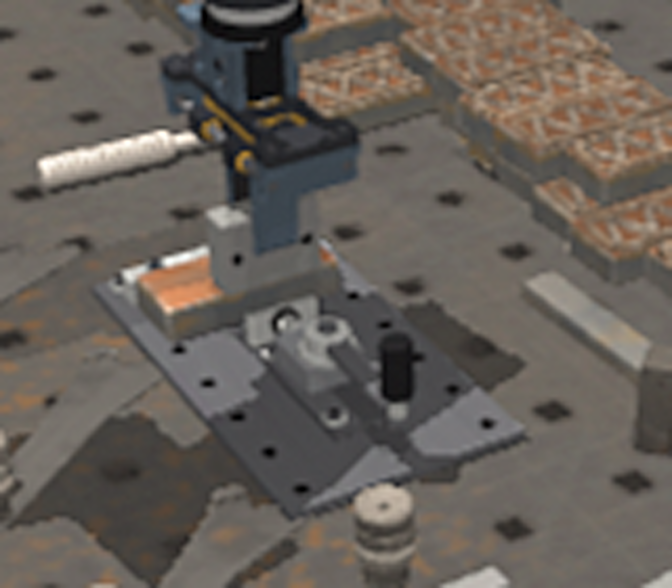

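The spacer hangs square over the gap at crop (265,255) and the block sits against the fence. I'll lower it slowly and watch the force.

To row units: 0.01 m / 0.2 = 0.05, 0.001 m / 0.2 = 0.005.

```bash

python3 nudge.py '[0.005, 0, 0.05, 0, 0, 0, 0.01, 0.0025, 0, 0.03, 0, 0, 0, 0.01, 0, 0, 0.015, 0, 0, 0, 0.01, 0, 0, 0, 0, 0, 0, 0.01]' >/dev/null
python3 -c "from h import *;rem(fw(-.001,.047),.0605,th-np.pi/2)"
python3 nudge.py '[0, 0, 0.015, 0, 0, 0, 0.01, 0, 0, 0.01, 0, 0, 0, 0.01, 0, 0, 0.01, 0, 0, 0, 0.01, 0, 0, 0, 0, 0, 0, 0.01]' >/dev/null
python3 -c "from h import *;rem(fw(-.001,.047),.0605,th-np.pi/2)"
```

```text
shift(after turn) [ 0.0005 -0.0002  0.0258] shift now [ 0.0005 -0.0002  0.0258] turn [ 0.0002  0.0014 -0.0006]
fix xy [-0.0015  0.0468] z 0.08625855399999303 F fix [-0.4042 -0.3934 -4.4268] w 0.028240819708500925 t 11.3167
shift(after turn) [ 0.0002 -0.      0.0191] shift now [ 0.0002 -0.      0.0191] turn [ 0.      0.0006 -0.0003]
fix xy [-0.0012  0.047 ] z 0.07960491029777432 F fix [ 1.0082 -0.6588 -3.4139] w 0.028045140624222413 t 11.65
```

To row units: 0.004 m / 0.2 = 0.02, 0.003 m / 0.2 = 0.015.

```bash

python3 nudge.py '[0, 0, 0.02, 0, 0, 0, 0.01, 0, 0, 0.02, 0, 0, 0, 0.01, 0, 0, 0.015, 0, 0, 0, 0.01, 0, 0, 0.01, 0, 0, 0, 0.01, 0, 0, 0, 0, 0, 0, 0.01]' >/dev/null
python3 -c "from h import *;rem(fw(-.001,.047),.0605,th-np.pi/2)"
python3 nudge.py '[0, 0, 0.01, 0, 0, 0, 0.01, 0, 0, 0.01, 0, 0, 0, 0.01, 0, 0, 0.005, 0, 0, 0, 0.01, 0, 0, 0.005, 0, 0, 0, 0.01, 0, 0, 0, 0, 0, 0, 0.01]' >/dev/null
python3 -c "from h import *;rem(fw(-.001,.047),.0605,th-np.pi/2)"
```

```text
shift(after turn) [ 0.0004 -0.      0.0058] shift now [ 0.0004 -0.      0.0058] turn [ 0.0001  0.0013 -0.0004]
fix xy [-0.0014  0.047 ] z 0.06625876366410793 F fix [-0.4026 -0.0677 -3.8378] w 0.027516194050226882 t 12.0667
shift(after turn) [ 0.0001 -0.      0.0003] shift now [ 0.0001 -0.      0.0003] turn [ 0.      0.0003 -0.0004]
fix xy [-0.0011  0.047 ] z 0.06075516937121687 F fix [ 0.8436 -0.2174 -3.5219] w 0.02763596137950213 t 12.4833
```

```bash

python3 nudge.py '[0, 0, 0.0025, 0, 0, 0, 0.01, 0, 0, 0.0025, 0, 0, 0, 0.01, 0, 0, 0, 0, 0, 0, 0.01]' >/dev/null
python3 -c "from h import *;rem(fw(-.001,.047),.0605,th-np.pi/2)"
python3 nudge.py '[0, 0, 0.0025, 0, 0, 0, 0.01, 0, 0, 0.0025, 0, 0, 0, 0.01, 0, 0, 0, 0, 0, 0, 0.01]' >/dev/null
python3 -c "from h import *;rem(fw(-.001,.047),.0605,th-np.pi/2)"
```

```text
shift(after turn) [-0.0001  0.      0.    ] shift now [-0.0001  0.      0.    ] turn [-0.0001 -0.0005 -0.0004]
fix xy [-0.0009  0.047 ] z 0.0605100309316908 F fix [-0.1927 -0.5906  1.6467] w 0.027813931212917135 t 12.7333
shift(after turn) [-0.0001  0.      0.    ] shift now [-0.0001  0.      0.    ] turn [-0.0002 -0.0009 -0.0004]
fix xy [-0.0009  0.047 ] z 0.06050657491892567 F fix [-3.9371 -1.5623  9.0152] w 0.027888591614241613 t 12.9833
```

It stands on the plate. I'll release it, lift, and look.

To row units: -0.02 m / 0.2 = -0.1, -0.01 m / 0.2 = -0.05.

```bash

python3 nudge.py '[0, 0, -0.005, 0, 0, 0, 0.01, 0, 0, 0, 0, 0, 0, 0.05, 0, 0, 0, 0, 0, 0, 0.05, 0, 0, 0, 0, 0, 0, 0.05, 0, 0, 0, 0, 0, 0, 0.05, 0, 0, 0, 0, 0, 0, 0.05, 0, 0, -0.05, 0, 0, 0, 0.05, 0, 0, -0.1, 0, 0, 0, 0.05]' 
python3 nudge.py '[0, 0, -0.15, 0, 0, 0, 0.091, 0, -0.1, -0.2, 0, 0, -0.0191, 0.091, 0, 0, -0.2, 0, 0, -0.0191, 0.091, 0, 0, 0, 0, 0, -0.0191, 0.091, 0, 0, 0, 0, 0, -0.0191, 0.091, 0, 0, 0, 0, 0, -0.0191, 0.091, 0, 0, 0, 0, 0, -0.0191, 0.091, 0, 0, 0, 0, 0, -0.0191, 0.091]' |head -2
python3 nudge.py '[0, 0, 0, 0, 0, -0.0191, 0.091, 0, 0, 0, 0, 0, -0.0191, 0.091, 0, 0, 0, 0, 0, -0.0191, 0.091, 0, 0, 0, 0, 0, -0.0191, 0.091, 0, 0, 0, 0, 0, -0.0191, 0.091, 0, 0, 0, 0, 0, -0.0191, 0.091, 0, 0, 0, 0, 0, -0.0016, 0.091, 0, 0, 0, 0, 0, 0, 0.091]' |head -2
python3 - <<'E'
from h import *;import cv2
rem(fw(-.002,-.153),.2,th)
a=arm.snapshot("side")[:,:,::-1];cv2.imwrite("pics/s2.png",cv2.resize(a[190:310,240:380],None,fx=5,fy=5,interpolation=cv2.INTER_CUBIC))
E
```

```text
clock: 13.65
position: [0.5415, 0.0874, 0.0886]
ee_rot: [0.0, 1.0, -0.01, -0.003]
contact_force: [1.0, 0.3, -0.3]
width: 0.0499
grip_force: 0.0
clock: 14.32
position: [0.5436, 0.1063, 0.1982]
clock: 14.98
position: [0.5436, 0.1063, 0.1978]
shift(after turn) [-0.2187 -0.0011 -0.0022] shift now [-0.2187 -0.0002 -0.0023] turn [ 0.0007 -0.0002 -0.0037]
fix xy [-0.0009  0.0657] z 0.19776622470554606 F fix [-0.0827  0.2129  0.2717] w 0.09108682835836152 t 14.9833
```

View pics/s2.png

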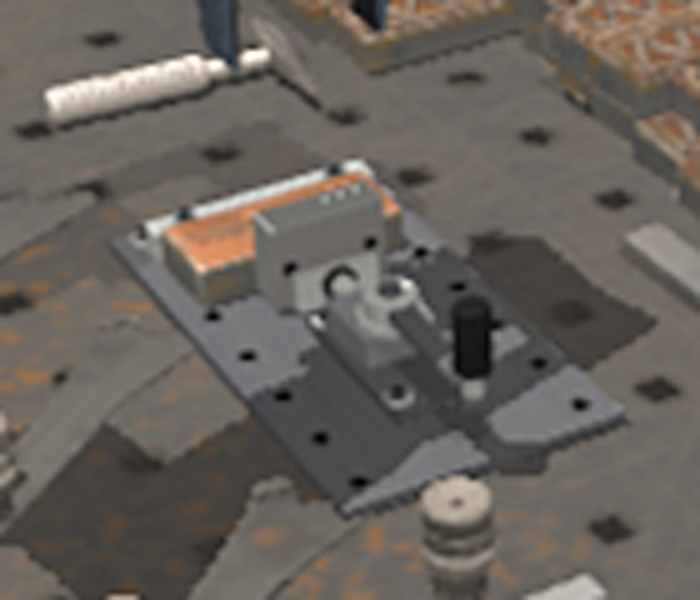

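The spacer stands upright in the gap between pad and block at crop (325,245), and the block is on the fence. Now I'll go to the knob.

To row units: -0.0365 m / 0.2 = -0.1825, -0.001 m / 0.2 = -0.005.

```bash

python3 nudge.py '[-0.1825, 0, 0, 0, 0, 0, 0.091, -0.1825, 0, 0, 0, 0, 0, 0.091, -0.1825, 0, 0, 0, 0, 0, 0.091, -0.1825, 0, 0, 0, 0, 0, 0.091, -0.1825, 0, 0, 0, 0, 0, 0.091, -0.1825, -0.005, 0, 0, 0, 0, 0.091, 0, 0, 0, 0, 0, 0, 0.091, 0, 0, 0, 0, 0, 0, 0.06]' >/dev/null
python3 nudge.py '[0, 0, 0.15, 0, 0, 0, 0.06, 0, 0, 0.15, 0, 0, 0, 0.06, 0, 0, 0.125, 0, 0, 0, 0.06, 0, 0, 0.075, 0, 0, 0, 0.06, 0, 0, 0.04, 0, 0, 0, 0.06, 0, 0, 0, 0, 0, 0, 0.06, 0, 0, 0, 0, 0, 0, 0.06]' >/dev/null
python3 -c "from h import *;rem(fw(-.002,-.153),.089,th)"
```

```text
shift(after turn) [-0.0004 -0.0003  0.0007] shift now [-0.0004 -0.0003  0.0007] turn [ 0.0007 -0.0002 -0.0007]
fix xy [-0.0017 -0.1526] z 0.08967982749874888 F fix [-0.3808 -0.4113  0.1544] w 0.06013338095511527 t 16.2833
```

To row units: -0.0105 m / 0.2 = -0.0525, 0.0005 m / 0.2 = 0.0025, 0.1 rad / 6.2832 = 0.0159.

```bash

python3 nudge.py '[0, 0, 0, 0, 0, 0, 0.01, 0, 0, 0, 0, 0, 0, 0.01, 0, 0, 0, 0, 0, 0, 0.01, 0, 0, 0, 0, 0, 0, 0.01, 0, 0, 0, 0, 0, 0, 0.01, 0, 0, 0, 0, 0, 0, 0.01, 0, 0, 0, 0, 0, 0, 0.01]' 15 | tail -3
python3 nudge.py '[0.0025, -0.0525, 0, 0, 0, 0.0159, 0.01, 0.0025, -0.0525, 0, 0, 0, 0.0159, 0.01, 0.0025, -0.0525, 0, 0, 0, 0.0159, 0.01, 0, 0, 0, 0, 0, 0, 0.01]' | tail -3
python3 -c "from h import *;rem(fw(-.002-.105*np.sin(.3),-.048-.105*np.cos(.3)),.089,th-.3)"
```

```text
contact_force: [-0.9, -0.6, 3.3]
width: 0.0237
grip_force: 15.0
contact_force: [-0.6, 0.8, 0.7]
width: 0.0239
grip_force: 15.0
shift(after turn) [0.0003 0.0011 0.0004] shift now [0.0003 0.0011 0.0004] turn [-0.0001 -0.0008 -0.004 ]
fix xy [-0.0342 -0.1482] z 0.0894436218243751 F fix [-0.6276  0.8242  0.7382] w 0.023859019914446323 t 17.2
```

Knob held at 23.9 mm and following the arc with little force. I'll continue.

To row units: -0.0105 m / 0.2 = -0.0525, 0.0005 m / 0.2 = 0.0025, 0.1 rad / 6.2832 = 0.0159.

```bash

python3 nudge.py '[0.0025, -0.0525, 0, 0, 0, 0.0159, 0.01, 0.0025, -0.0525, 0, 0, 0, 0.0159, 0.01, 0.0025, -0.0525, 0, 0, 0, 0.0159, 0.01, 0.0025, -0.0525, 0, 0, 0, 0.0159, 0.01, 0, 0, 0, 0, 0, 0, 0.01]' | tail -3
python3 -c "from h import *;rem(fw(-.002-.105*np.sin(.7),-.048-.105*np.cos(.7)),.089,th-.7)"
python3 nudge.py '[0.0025, -0.0525, 0, 0, 0, 0.0159, 0.01, 0.0025, -0.0525, 0, 0, 0, 0.0159, 0.01, 0.0025, -0.0525, 0, 0, 0, 0.0159, 0.01, 0, 0, 0, 0, 0, 0, 0.01]' | tail -3
python3 -c "from h import *;rem(fw(-.002-.105*np.sin(1),-.048-.105*np.cos(1)),.089,th-1)"
```

```text
contact_force: [0.4, 1.9, -0.3]
width: 0.0235
grip_force: 15.0
shift(after turn) [0.0001 0.0006 0.0004] shift now [0.0001 0.0006 0.0004] turn [-0.     -0.0011 -0.0011]
fix xy [-0.0702 -0.128 ] z 0.08943035102717829 F fix [ 0.3389  1.9377 -0.3437] w 0.02351837096183289 t 17.6167
contact_force: [1.4, 1.5, 0.3]
width: 0.024
grip_force: 15.0
shift(after turn) [-0.0001  0.0002  0.0004] shift now [-0.0001  0.0002  0.0004] turn [ 0.0002 -0.0012  0.0013]
fix xy [-0.0904 -0.1045] z 0.0894325252322978 F fix [1.393  1.4814 0.2858] w 0.023972678898732374 t 17.95
```

To row units: -0.0105 m / 0.2 = -0.0525, 0.0005 m / 0.2 = 0.0025, 0.1 rad / 6.2832 = 0.0159.

```bash

python3 nudge.py '[0.0025, -0.0525, 0, 0, 0, 0.0159, 0.01, 0.0025, -0.0525, 0, 0, 0, 0.0159, 0.01, 0.0025, -0.0525, 0, 0, 0, 0.0159, 0.01, 0, 0, 0, 0, 0, 0, 0.01]' | tail -3
python3 -c "from h import *;rem(fw(-.002-.105*np.sin(1.3),-.048-.105*np.cos(1.3)),.089,th-1.3)"
python3 nudge.py '[0.0025, -0.0525, 0, 0, 0, 0.0159, 0.01, 0, -0.015, 0, 0, 0, 0.0032, 0.01, 0, 0, 0, 0, 0, 0, 0.01]' | tail -3
python3 -c "from h import *;rem(fw(-.002-.105*np.sin(1.4),-.048-.105*np.cos(1.4)),.089,th-1.4)"
```

```text
contact_force: [1.4, 0.3, 0.2]
width: 0.0238
grip_force: 15.0
shift(after turn) [-0.0003  0.      0.0004] shift now [-0.0003  0.      0.0004] turn [ 0.0001 -0.0012  0.003 ]
fix xy [-0.1029 -0.076 ] z 0.0894295834755818 F fix [1.4252 0.2789 0.2124] w 0.023793629732530065 t 18.2833
contact_force: [2.6, -14.1, -1.1]
width: 0.0239
grip_force: 15.0
shift(after turn) [-0.0005 -0.0007  0.0004] shift now [-0.0006 -0.0007  0.0004] turn [ 0.0069 -0.0012 -0.0102]
fix xy [-0.1048 -0.0664] z 0.08941007894749474 F fix [  2.8684 -14.0729  -1.1322] w 0.02389659746344829 t 18.5333
```

The force jumped to 14 N at 1.4 rad, which is the stop. I'll release, rise clear, and check from both cameras.

To row units: -0.03 m / 0.2 = -0.15, -0.02 m / 0.2 = -0.1.

```bash

python3 nudge.py '[0, 0.0075, 0, 0, 0, 0, 0.01, 0, 0, 0, 0, 0, 0, 0.06, 0, 0, 0, 0, 0, 0, 0.06, 0, 0, 0, 0, 0, 0, 0.06, 0, 0, 0, 0, 0, 0, 0.06, 0, 0, 0, 0, 0, 0, 0.06, 0, 0, -0.1, 0, 0, 0, 0.06, 0, 0, -0.15, 0, 0, 0, 0.06]' | tail -3
python3 nudge.py '[0, 0, -0.2, 0, 0, 0, 0.06, -0.2, 0, 0, 0, 0, 0, 0.06, -0.2, 0, 0, 0, 0, 0, 0.06, -0.2, 0.05, 0, 0, 0, 0, 0.06, 0, 0.2, 0, 0, 0, 0, 0.06, 0, 0.2, 0, 0, 0, 0, 0.06, 0, 0.2, 0, 0, 0, 0, 0.06, 0, 0, 0, 0, 0, 0, 0.06]' | head -2
python3 - <<'E'
import cv2,numpy as np
from bench import arm
a=arm.snapshot("side")[:,:,::-1];b=arm.snapshot("top")[:,:,::-1]
z=lambda i,s:cv2.resize(i,s,interpolation=cv2.INTER_CUBIC)
cv2.imwrite("pics/e.png",np.vstack([z(a[200:300,250:410],(480,300)),z(b[205:325,240:480],(600,300))[:,:480]]))
cv2.imwrite("pics/e2.png",z(b[215:320,240:380],(770,578)))
E
```

```text
contact_force: [-0.4, 0.4, 0.3]
width: 0.0603
grip_force: 0.0
clock: 19.87
position: [0.3352, -0.1724, 0.1799]
```

View pics/e.png

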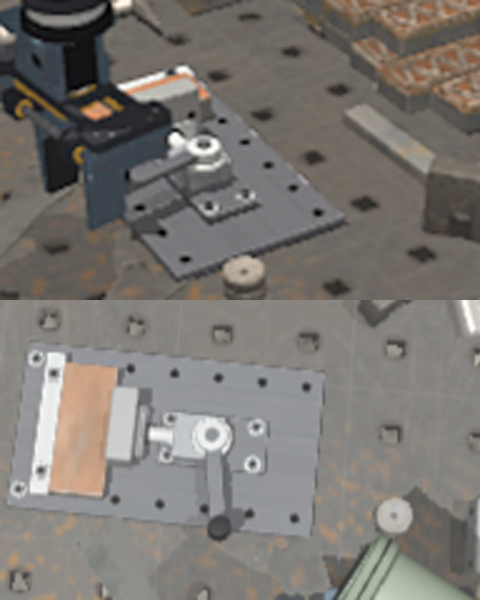

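View pics/e2.png

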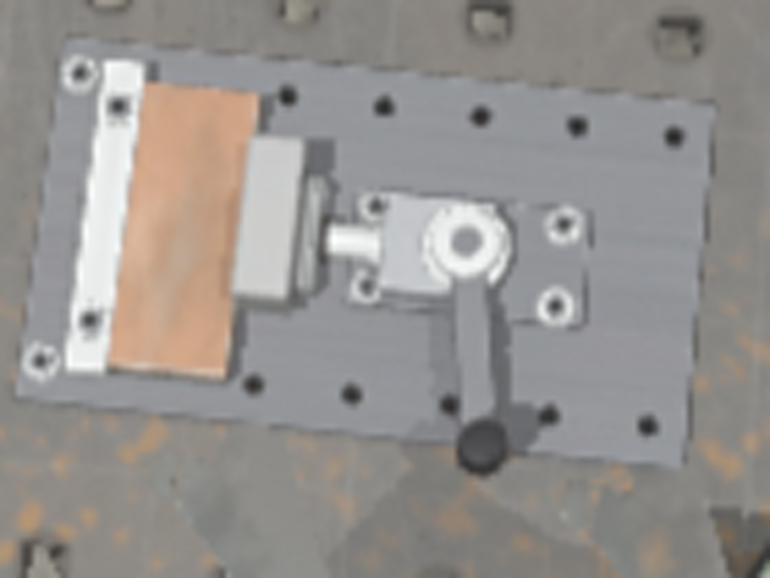

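```bash
python3 - <<'E'
from h import *
f=lambda uv,z:(t1(uv,z)[:,:2]-C)@F
k=f([(483,446)],.111)[0];p=f([(467,241)],.064)[0];print("lever",np.arctan2(-(k-p)[0],-(k-p)[1]))
w=f([(250,137),(306,141),(288,298),(233,293)],.072);print(w,w.mean(0))
print("block",f([(145,83),(261,92),(228,378),(107,368)],.038))
print("pad back",f([(328,178),(318,292)],.038))
E
```

```text
lever 1.401836674920982
[[ 0.038   0.0626]
 [ 0.0389  0.0349]
 [-0.0397  0.0347]
 [-0.0401  0.0616]] [-0.0007  0.0484]
block [[ 0.0675  0.1219]
 [ 0.069   0.0628]
 [-0.0774  0.0619]
 [-0.0787  0.1222]]
pad back [[ 0.0284  0.0241]
 [-0.0298  0.0225]]
```

The lever measures 1.40 rad. The spacer is flush against the home block and centred at x = -0.7 mm. The pad advanced about 2.3 of its 5.2 mm stroke, so it is gripping on its spring.

```bash
python3 -c "from bench import arm;print(arm.job_done())"
```

```text
the job is handed in; nothing more can be done
None
```

The job is handed in: the block is home and square against the fence, the 28 mm spacer stands centred in the gap and is gripped by the pad, the lever is at its stop (1.40 rad), and the other two spacers and the bystanders were not touched; the hand-in returned no verdict.

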